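# Tell the full carton from the empty one by weight and put both away

### The job

One of the two look-alike cartons in the slanted holder is full and the other is used up: tell them apart by their weight. Put the used-up one into the grey paper bin; stand the full one on its foot at an end of the open drawer, let go and tip it over so that it lies flat along the drawer, then push the drawer gently home to its stop. Leave the two spice jars on the drawer unit and the glass jar by the rice cooker undisturbed.

Things in the scene. Friction and masses are not known exactly. Their poses are not given: they have to be found in the camera images.
- carton_a: one of two shut dry-food cartons that look exactly alike, cream with green and red bands, 38 x 85 x 160 mm (own x thickness, y width, z length); origin at the centre of its foot, z to its top. One is full (0.30 to 0.48 kg), the other used up (0.04 to 0.07 kg); either may be in either pocket. Starts foot down in the holder, leaning 30 degrees; grasp it across its thickness.
- carton_b: one of two shut dry-food cartons that look exactly alike, cream with green and red bands, 38 x 85 x 160 mm (own x thickness, y width, z length); origin at the centre of its foot, z to its top. One is full (0.30 to 0.48 kg), the other used up (0.04 to 0.07 kg); either may be in either pocket. Starts foot down in the holder, leaning 30 degrees; grasp it across its thickness.
- carton_a_mid (a point): centre of carton_a (80 mm above its foot along its z).
- carton_b_mid (a point): centre of carton_b (80 mm above its foot along its z).
- holder: fixed brown wooden holder on a rod stand, 198 mm wide (y), two pockets at y = +48 and -48 mm that lean to the robot's left. A carton's axis runs up along the holder's (-0.5, 0, 0.866), its thickness along (0.866, 0, 0.5). Pockets 78 mm deep (rear wall 90), inside 43 x 90 mm: draw a carton out along its axis. Origin under the stand; a carton's foot is at x = 43, z = 31 mm.
- unit: fixed low drawer unit of light wood with a white drawer front, 140 (x) x 260 (y) x 85 mm high, near the sink, turned so that its front faces across the worktop. Origin: centre of its underside; its drawer opens towards its own -x. Two spice jars stand on the rear half of its top.
- drawer (a joint): travel of the drawer in m: 0 shut against its stop, 0.110 fully open; starts 0.100 to 0.110. Slides along the unit's x with about 2 N of friction and stays where it is left.
- drawer_floor (a point): centre of the drawer's inside floor, moves with the drawer; 21 mm above the worktop. Inside 104 mm (unit's x) x 224 mm (unit's y); walls 40 mm above the floor, front's top edge 80 mm above the worktop. The opening it goes into is 54 mm high above the floor: a carton passes only lying flat on a broad side.
- drawer_front (a point): middle of the drawer front's outer face, 46 mm above the worktop, where a steel knob stands out 20 mm (radius 10 mm); the face is 256 mm wide (unit's y) and 75 mm high. Faces the unit's -x.
- bin: fixed open square bin of grey plastic for waste paper, 150 x 150 mm, 100 mm high, walls and floor 4 mm; origin at the centre of its underside. A rice cooker 256 mm high stands behind it; beside the robot on its right a wall cabinet hangs from 0.6 m up.
- jar_red: spice jar with a red cap, 45 mm across, 108 mm high, standing loose on the unit; origin at the centre of its foot. Leave alone.
- jar_yellow: spice jar with a yellow cap, 46 mm across, 99 mm high, standing loose on the unit; origin at the centre of its foot. Leave alone.
- jar_glass: empty clear glass jar with a red lid, 60 mm across, 80 mm high, standing loose between the holder and the rice cooker; origin at the centre of its foot. Leave alone.

How it is judged:
On the way, in this order (a step that is already met when the one before it is completed fails the run):
1. the full carton stands on its foot at an end of the drawer, let go (((angle between carton_a's own z axis and vertical below 0.15 rad and contact force between carton_a and unit above 1.8 N and contact force between the fingers and carton_a below 0.1 N and horizontal distance between carton_a_mid and drawer_floor between 0.05 and 0.13 m) or (angle between carton_b's own z axis and vertical below 0.15 rad and contact force between carton_b and unit above 1.8 N and contact force between the fingers and carton_b below 0.1 N and horizontal distance between carton_b_mid and drawer_floor between 0.05 and 0.13 m))), for 0.2 s.
2. the full carton lies flat in the drawer, not touched (((angle between carton_a's own z axis and vertical between 1.45 and 1.69 rad and contact force between carton_a and unit above 1.8 N and contact force between the fingers and carton_a below 0.1 N and horizontal distance between carton_a_mid and drawer_floor below 0.06 m) or (angle between carton_b's own z axis and vertical between 1.45 and 1.69 rad and contact force between carton_b and unit above 1.8 N and contact force between the fingers and carton_b below 0.1 N and horizontal distance between carton_b_mid and drawer_floor below 0.06 m))), for 0.2 s.
At the end, for the whole second after the job is handed in: The full carton (pressing on the drawer with over 1.8 N) lies flat within 0.12 rad in the drawer, the drawer is shut to within 5 mm of its stop, and the used-up carton is in the bin, its middle inside the bin's walls and below 100 mm; all at rest and let go ((((angle between carton_a's own z axis and vertical between 1.45 and 1.69 rad and contact force between carton_a and unit above 1.8 N and contact force between the fingers and carton_a below 0.1 N and horizontal distance between carton_a_mid and drawer_floor below 0.06 m) and (x of carton_b_mid in the frame of bin between -0.07 and 0.07 m and y of carton_b_mid in the frame of bin between -0.07 and 0.07 m and height (world z) of carton_b_mid below 0.1 m and contact force between carton_b and bin between 0.1 and 1.8 N)) or ((angle between carton_b's own z axis and vertical between 1.45 and 1.69 rad and contact force between carton_b and unit above 1.8 N and contact force between the fingers and carton_b below 0.1 N and horizontal distance between carton_b_mid and drawer_floor below 0.06 m) and (x of carton_a_mid in the frame of bin between -0.07 and 0.07 m and y of carton_a_mid in the frame of bin between -0.07 and 0.07 m and height (world z) of carton_a_mid below 0.1 m and contact force between carton_a and bin between 0.1 and 1.8 N))) and value of joint drawer below 0.005 m and linear speed of each of carton_a, carton_b below 0.02 m/s); the robot touches nothing.
It fails at once if a spice jar or the glass jar is shifted by more than 30 mm or tipped (distance of any of jar_red, jar_yellow, jar_glass from where it was at the start of the episode above 0.03 m or angle between any of jar_red, jar_yellow, jar_glass's own z axis and vertical above 0.35 rad).
It fails at once if the drawer is slammed (moves shut faster than 0.4 m/s) (velocity of joint drawer below -0.4 m/s).
It also fails if it takes over 72 s, if anything falls off the work surface, if the arm or the gripper's body presses on something with over 40 N, if the wrist force passes 120 N, or if a joint passes its speed limit or range.

### The arm

A 7-joint arm with a two-finger parallel gripper is mounted at the origin on a cart in front of the work surface, level with it; the furniture and walls round the work are solid. World frame = base frame: x ahead of the robot, y to its left, z up, the work surface at z = 0. Lengths are in m, angles in rad, forces in N, time in s.
With the tool pointing down it reaches from about 0.425 to 0.875 m from the base axis. Payload 9.9 kg.
Tool frame: the origin (TCP) lies midway between the tips of the shut fingers; the grasp point (between the pads) lies behind it (manip.pinch_z is the z of the grasp point in the tool frame, in m); z points along the fingers, y is the line along which they close (so a half turn about z gives the same grasp; the last joint's range is limited). The gripper opens to 85 mm and grips with 20 to 120 N. Pads are 22 mm wide; open, the fingers measure 114 mm over their backs; the gripper's body (76 mm by 85 mm) begins 54 mm behind the grasp point. The pads swing forward as they close: fully open they stand 13 mm farther back than shut.
Start: joints at [-1.363, 0.576, 0.025, 1.437, -0.015, 1.129, -0.057], TCP at [0.194, 0.646, 0.231] pointing down, gripper open.
Joint ranges: [-2.76, 2.76], [-0.34, 2.15], [-1.52, 1.57], [0.19, 2.46], [-1.09, 4.23], [0.17, 1.99], [-2.82, 2.82]. Speed limits (rad/s): [2.22, 2.22, 3.01, 3.01, 3.14, 3.14, 3.14].

### API

Orientations are given as a rotation vector (axis times angle).
In Python, from plant import manip gives the robot as it stands.
- The arm moves only by the shell command python3 drive.py FILE, which reads ROWS from the file FILE. ROWS is a JSON list of rows, 1 to 10 of them, each written [opening, [dx, dy, dz], [rx, ry, rz]]: the finger opening in m, then dx, dy, dz in normalised numbers (1 is 0.6 m), then a rotation vector rx, ry, rz in fractions of the full range, 1 being pi rad; each row is the pose to reach, as a shift and turn from the pose commanded when the command began, along the tool's axes at that moment; what a row does not reach only later rows make up. A row lasts 1/10 s, in which the tool goes at most 0.05 m and 0.15 rad, less where a joint would pass 70% of its speed; a pose out of reach is approached as far as the arm can. The fingers move at their own pace and stop on an object; the grip force is fixed at half the most. Time passes only in rows, so rows that do not move let the fingers close. It prints the time, the measured TCP pose, the force, the opening and the grip force at its end. A shift or turn number past 1, either way, is cut back to 1. Input that does not fit is refused with a message, and nothing moves.
- manip.observe(): the state, without advancing time (a new reading comes with each control period).
- manip.capture(name): name is "scene" or "side" or "wrist"; returns the picture (384x512x3 uint8, red, green, blue); there is no depth.
- manip.camera_params(name): a dict with "fx", "fy", "cx", "cy" (pixels), "world_to_cam" (4x4, takes a point from world to camera coordinates). Camera axes: x right, y up, looking along -z (the intrinsics and any distortion apply to the point x, -y, -z); pixel columns grow to the right and rows downward; lengths in m; the calibration is good to about 2 mm. A picture is of the moment at which its call begins: read the wrist's pose just before it. camera_params takes no time and is no camera call; for the wrist camera it gives the pose at the moment of the call.
- manip.close_job(): hands the job in; it is judged then, once.
The state is a dict: "clock": time; "qpos": joint angles; "qd": joint speeds; "joint_efforts": joint torques, N m; "tool_pos": TCP position; "orientation": TCP orientation; "force": force on the tool from outside, world axes, zero at the start; "moment": the same for the moment, N m; "finger_gap": finger opening in m; "grip_force": force on a finger pad.
Only numpy, scipy, OpenCV 4.12 (cv2) and the standard library are available. Lean on these libraries where they do the work, as an engineer would, in place of code of your own. Each camera call takes 0.05 s, during which the arm holds its last target. There are 200 camera calls.

## Working session

There is one attempt and no reset: what is moved stays moved. The work goes in short steps, Python scripts to look and compute and a shell command to move; the robot and the scene stay as the last step left them, time stands still between calls to the robot, and variables do not carry over. Pictures are saved under pics/ and viewed, at most 10 in all, crops included, and the job is handed in when it is done.

```bash
ls; mkdir -p pics; python3 - <<'E'
from plant import manip
import cv2,numpy as np
np.set_printoptions(precision=4,suppress=True)
s=manip.observe();print({k:np.round(v,3) for k,v in s.items()},manip.pinch_z)
a=manip.capture("scene");b=manip.capture("side");
print(manip.camera_params("scene"),manip.camera_params("side"))
cv2.imwrite("pics/scene.png",a[:,:,::-1]);cv2.imwrite("pics/side.png",b[:,:,::-1])
E
```

```text
drive.py
pics
plant.py
{'clock': np.float64(0.0), 'qpos': array([-1.363,  0.577,  0.025,  1.438, -0.015,  1.129, -0.056]), 'qd': array([ 0.   , -0.001, -0.   , -0.001,  0.001, -0.001,  0.001]), 'joint_efforts': array([ -0.   , -76.575,   2.25 , -28.597,   0.015,   0.013,   0.   ]), 'tool_pos': array([0.194, 0.646, 0.23 ]), 'orientation': array([-0.457, -3.108,  0.003]), 'force': array([-0.147,  0.247, -0.199]), 'moment': array([ 0.024, -0.054,  0.019]), 'grip_force': np.float64(0.0), 'finger_gap': np.float64(0.085)} -0.0187
{'fx': 363.15060735584655, 'fy': 363.15060735584655, 'cx': 262.3533971237988, 'cy': 190.4384041797515, 'world_to_cam': array([[ 0.8885, -0.4588,  0.0066, -0.4525],
       [ 0.3908,  0.7641,  0.5133, -0.2444],
       [-0.2406, -0.4535,  0.8582, -1.0261],
       [ 0.    ,  0.    ,  0.    ,  1.    ]])} {'fx': 455.3427853121981, 'fy': 455.3427853121981, 'cx': 258.3203623829516, 'cy': 192.15381777081757, 'world_to_cam': array([[-0.8052, -0.5929,  0.0133,  0.4199],
       [ 0.5   , -0.6666,  0.5528, -0.3042],
       [-0.3189,  0.4518,  0.8332, -1.4434],
       [ 0.    ,  0.    ,  0.    ,  1.    ]])}
```

View pics/scene.png

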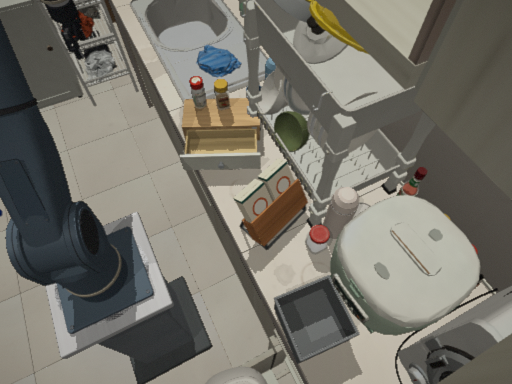

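View pics/side.png

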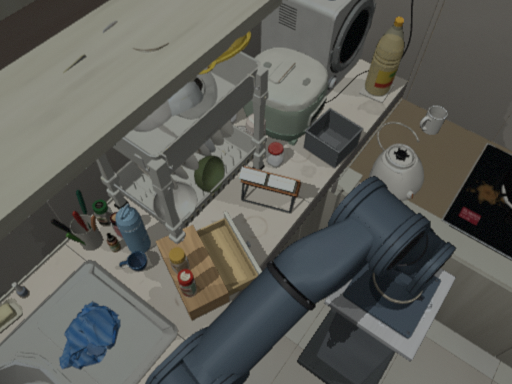

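The scene view shows the unit at (220,115), the open drawer with its white front at (222,160), the holder with both cartons at (273,210), the bin at (315,317), the glass jar at (319,238), and the spice jars at (198,92) and (221,93). The side view shows the drawer at (232,255), the holder at (270,188) and the bin at (333,138). I'll enlarge both views to find the corners.

```bash
cat > h.py <<'E'
import numpy as np,cv2
from plant import manip
from scipy.spatial.transform import Rotation as R
np.set_printoptions(precision=4,suppress=True)
def ray(P,uv):
    T=P["world_to_cam"];d=np.array([(uv[0]-P["cx"])/P["fx"],-(uv[1]-P["cy"])/P["fy"],-1])
    return -T[:3,:3].T@T[:3,3], T[:3,:3].T@d
def onz(P,uv,z):
    c,d=ray(P,uv);return c+d*(z-c[2])/d[2]
def tri(P1,u1,P2,u2):
    c,d=ray(P1,u1);e,f=ray(P2,u2)
    s=np.linalg.lstsq(np.c_[d,-f],e-c,rcond=None)[0]
    a,b=c+s[0]*d,e+s[1]*f
    return (a+b)/2,np.linalg.norm(a-b)
def proj(P,X):
    q=P["world_to_cam"][:3,:3]@X+P["world_to_cam"][:3,3];return np.array([P["cx"]-P["fx"]*q[0]/q[2],P["cy"]+P["fy"]*q[1]/q[2]])
E
python3 - <<'E'
from h import *
a=cv2.imread("pics/scene.png")[70:260,170:330];b=cv2.imread("pics/side.png")[130:320,150:310]
f=lambda i:cv2.resize(i,(400,475),interpolation=cv2.INTER_CUBIC)
c=cv2.imread("pics/scene.png")[265:375,260:370]
cv2.imwrite("pics/c.png",np.hstack([f(a),f(b)]))
E
```

```text
(no output)
```

View pics/c.png

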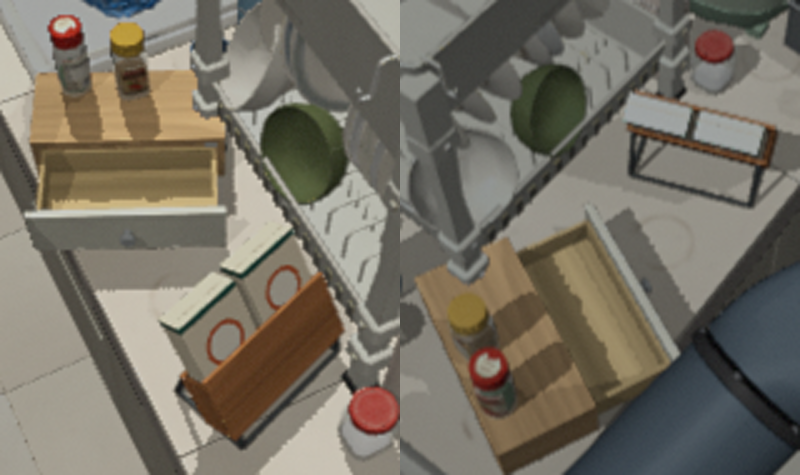

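In the crops (x2.5), the drawer front's top edge runs from (27,215) to (226,212) in the scene view and from (675,352) to (590,208) in the side view. The carton tops are at about (200,303) and (259,251) in the scene view, and (731,133) and (659,115) in the side view.

```bash
python3 - <<'E'
from h import *
S=manip.camera_params("scene");D=manip.camera_params("side")
s=lambda x,y:(170+x/2.5,70+y/2.5); d=lambda x,y:(150+(x-400)/2.5,130+y/2.5)
for n,a,b in [("frontL",s(27,215),d(677,353)),("frontR",s(226,212),d(588,209)),
 ("knob",s(127,239),d(645,286)),
 ("unit rear? L",s(42,72),d(500,470)),("unitfrontL",s(33,138),d(597,425)),
 ("topA",s(200,301),d(731,133)),("topB",s(259,251),d(659,115)),
 ("holder R corner top",s(343,330),d(627,120)),("redcap",s(66,28),d(490,365)),("yellowcap",s(128,36),d(468,312)),("glass lid",s(374,410),d(714,45))]:
  print(n,*tri(S,a,D,b),"z85:",onz(S,a,.085))
print("bin corners scene z=.1",[onz(S,p,.1)[:2] for p in [(276,305),(330,276),(356,323),(300,356)]])
print("bin side",[onz(D,p,.1)[:2] for p in [(329,112),(361,134),(335,163),(305,137)]])
print("feet holder",[onz(S,s(*p),0.)[:2] for p in [(178,388),(242,444),(340,350)]])
E
```

```text
frontL [0.3416 0.2308 0.0853] 0.003899075208472293 z85: [0.3397 0.2305 0.085 ]
frontR [0.5661 0.13   0.0701] 0.006182886866938478 z85: [0.5643 0.1211 0.085 ]
knob [0.4429 0.166  0.0459] 0.0028565760652242834 z85: [0.4365 0.1399 0.085 ]
unit rear? L [0.4375 0.4643 0.0694] 0.02330037306590396 z85: [0.4461 0.4527 0.085 ]
unitfrontL [0.3818 0.3557 0.0697] 0.024535667047879427 z85: [0.3917 0.3455 0.085 ]
topA [ 0.4526 -0.0265  0.1659] 0.009425720641076326 z85: [0.4772 0.0189 0.085 ]
topB [0.5431 0.0042 0.1625] 0.006043818774557707 z85: [0.5733 0.05   0.085 ]
holder R corner top [ 0.6419 -0.0549 -0.0025] 0.0001174709189042783 z85: [ 0.608  -0.0922  0.085 ]
redcap [0.4771 0.4037 0.1899] 0.004335398725095821 z85: [0.5086 0.5187 0.085 ]
yellowcap [0.5455 0.3667 0.1778] 0.0055501456545247905 z85: [0.5817 0.4633 0.085 ]
glass lid [ 0.588  -0.1928  0.0773] 0.002330365790927244 z85: [ 0.5864 -0.195   0.085 ]
bin corners scene z=.1 [array([ 0.385 , -0.3122]), array([ 0.5426, -0.3114]), array([ 0.5355, -0.4372]), array([ 0.3794, -0.4382])]
bin side [array([ 0.516 , -0.4416]), array([ 0.365 , -0.4187]), array([ 0.3723, -0.2469]), array([ 0.521 , -0.2831])]
feet holder [array([ 0.419 , -0.0337]), array([ 0.4549, -0.1341]), array([ 0.6227, -0.079 ])]
```

```bash
cat >> h.py <<'E'
def go(pos,Rm):
    s=manip.observe();A=R.from_rotvec(s["orientation"]);p=s["tool_pos"]
    dp=A.inv().apply(np.array(pos)-p);dr=(A.inv()*R.from_matrix(Rm)).as_rotvec()
    print("shift",dp,"rot",dr,"|d|",np.linalg.norm(dp),np.linalg.norm(dr))
def frame(z,y):
    z=np.array(z,float);z/=np.linalg.norm(z);y=np.array(y,float);y-=z*(y@z);y/=np.linalg.norm(y)
    return np.c_[np.cross(y,z),y,z]
E
python3 - <<'E'
from h import *
W=manip.camera_params("wrist");s=manip.observe();A=R.from_rotvec(s["orientation"]).as_matrix()
T=W["world_to_cam"];c=-T[:3,:3].T@T[:3,3];print(A,"cam in tool",A.T@(c-s["tool_pos"]),"look",A.T@(-T[2,:3]),W["fx"])
hy=np.array([.945,.32,0]);
for y in (hy,-hy, [.32,-.945,0],[-.32,.945,0]): go([.44,.10,.40],frame([0,0,-1],y))
E
```

```text
[[-0.9577  0.2876 -0.0004]
 [ 0.2876  0.9577 -0.0015]
 [-0.0001 -0.0016 -1.    ]] cam in tool [ 0.0758 -0.0003 -0.1423] look [-0.2964 -0.0008  0.9551] 275.21977566519826
shift [-0.3926 -0.4525 -0.1687] rot [-0.0014  0.0008  0.9525] |d| 0.6224091530979221 0.9525254821999644
shift [-0.3926 -0.4525 -0.1687] rot [-0.001  -0.0017 -2.1891] |d| 0.6224091530979221 2.1890686708995033
shift [-0.3926 -0.4525 -0.1687] rot [-0.0005  0.002   2.5233] |d| 0.6224091530979221 2.523320819787195
shift [-0.3926 -0.4525 -0.1687] rot [-0.0015 -0.0004 -0.6183] |d| 0.6224091530979221 0.6182739419156654
```

The rows are not in the units I measure in: shifts go in shares of 0.6 m and turns go in shares of pi rad. I convert before sending: -0.27 m is -0.45, -0.23 m is -0.3833, -0.62 rad is -0.1974.

```bash
echo '[[0.085, [0, 0, -0.0833], [0, 0, 0]], [0.085, [0, 0, -0.1667], [0, 0, 0]], [0.085, [-0.0333, -0.05, -0.2333], [0, 0, -0.0318]], [0.085, [-0.0833, -0.1, -0.2833], [0, 0, -0.0637]], [0.085, [-0.1333, -0.1667, -0.2833], [0, 0, -0.0955]], [0.085, [-0.1833, -0.2333, -0.2833], [0, 0, -0.1273]], [0.085, [-0.2333, -0.2833, -0.2833], [0, 0, -0.1592]], [0.085, [-0.2833, -0.3333, -0.2833], [0, 0, -0.191]], [0.085, [-0.3333, -0.3833, -0.2833], [0, 0, -0.1974]], [0.085, [-0.3833, -0.45, -0.2833], [0, 0, -0.1974]]]' > rows.txt && python3 drive.py rows.txt | tail -5
echo '[[0.085, [-0.0833, 0, 0], [0, 0, 0]], [0.085, [-0.15, 0.0167, 0], [0, 0, 0]], [0.085, [-0.2167, 0.0167, 0], [0, 0, 0]], [0.085, [-0.2833, 0.0167, 0], [0, 0, 0]]]' > rows.txt && python3 drive.py rows.txt |tail -3
python3 - <<'E'
from h import *
go([.44,.10,.40],frame([0,0,-1],[-.32,.945,0]))
E
```

```text
tool_pos: [0.3373, 0.3205, 0.4009]
orientation: [0.515, -3.099, 0.0]
force: [0.9, 0.1, 0.5]
finger_gap: 0.085
grip_force: 0.0
force: [-0.1, 0.9, 0.1]
finger_gap: 0.0849
grip_force: 0.0
shift [ 0.1452 -0.2532  0.001 ] rot [-0.     -0.0005  0.0022] |d| 0.2918213560619055 0.00229980717844058
```

Scaled: -0.253 m is -0.4217, -0.23 m is -0.3833.

```bash
echo '[[0.085, [0.0333, -0.0667, 0], [0, 0, 0]], [0.085, [0.0667, -0.1333, 0], [0, 0, 0]], [0.085, [0.1, -0.2, 0], [0, 0, 0]], [0.085, [0.15, -0.2667, 0], [0, 0, 0]], [0.085, [0.2, -0.3333, 0], [0, 0, 0]], [0.085, [0.2417, -0.3833, 0], [0, 0, 0]], [0.085, [0.2417, -0.4217, 0], [0, 0, 0]], [0.085, [0.2417, -0.4217, 0], [0, 0, 0]]]' > rows.txt && python3 drive.py rows.txt | tail -5
python3 - <<'E'
from h import *
import pickle
P=manip.camera_params("wrist");im=manip.capture("wrist");pickle.dump(P,open("w1.pkl","wb"))
print(manip.observe()["tool_pos"])
cv2.imwrite("pics/w1.png",cv2.resize(im[:,:,::-1],(768,576),interpolation=cv2.INTER_CUBIC))
E
```

```text
tool_pos: [0.4389, 0.0962, 0.4017]
orientation: [-0.505, 3.1, -0.001]
force: [-0.8, -0.5, -0.0]
finger_gap: 0.0851
grip_force: 0.0
[0.4387 0.0985 0.4014]
```

View pics/w1.png

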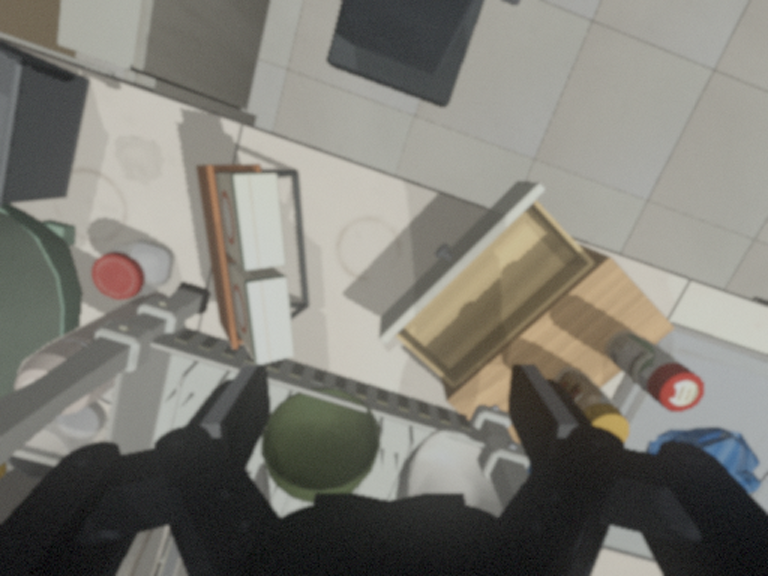

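The wrist view (enlarged x1.5) shows the carton tops as white quads at about (258,222) and (271,320). The drawer front's top edge runs from (383,330) to (533,183), with the knob at (445,253). The dish rack's rail passes near the end of the far carton at (260,362).

```bash
python3 - <<'E'
from h import *
import pickle
W=pickle.load(open("w1.pkl","rb"));S=manip.camera_params("scene");D=manip.camera_params("side")
w=lambda x,y:((x+.5)/1.5-.5,(y+.5)/1.5-.5)
s=lambda x,y:(170+x/2.5,70+y/2.5); d=lambda x,y:(150+(x-400)/2.5,130+y/2.5)
im=cv2.imread("pics/w1.png");hsv=cv2.cvtColor(im,cv2.COLOR_BGR2HSV)
roi=im[150:380,220:310];print(im[220,258],im[320,270],im[330,310],im[230,300])
hs=hsv.copy();m=((hsv[...,2]>205)&(hsv[...,1]<18)).astype(np.uint8);M=np.zeros_like(m);M[160:370,225:300]=m[160:370,225:300]
M=cv2.morphologyEx(M,cv2.MORPH_OPEN,np.ones((5,5)))
cs=[c for c in cv2.findContours(M,0,2)[0] if cv2.contourArea(c)>800]
for c in cs:
  r=cv2.minAreaRect(c);b=cv2.boxPoints(r);print(r,"\n",np.array([onz(W,w(*q),.17) for q in b]))
print("front top edge z.08",onz(W,w(383,330),.08),onz(W,w(533,183),.08),"inner",onz(W,w(397,345),.08),onz(W,w(545,190),.08))
for n,a,b in [("knob S",w(445,253),(S,s(127,239))),("knob D",w(445,253),(D,d(645,286))),("fL",w(533,183),(S,s(27,213))),("fR",w(383,330),(S,s(226,210))),
 ("topA S",w(258,222),(S,s(200,301))),("topA D",w(258,222),(D,d(731,133))),("topB S",w(271,320),(S,s(259,251))),("topB D",w(271,320),(D,d(659,115))),
 ("yellow",w(605,423),(S,s(128,32))),("red",w(677,387),(S,s(66,24))),
 ("glass",w(117,276),(S,s(374,410)))]:
  print(n,*tri(W,a,*b))
print("unit top front",onz(W,w(447,388),.085),onz(W,w(603,255),.085))
print("post foot",onz(S,(318,212),0))
E
```

```text
[198 205 202] [200 204 201] [171 180 183] [ 98 102 101]
front top edge z.08 [0.5523 0.1257 0.08  ] [0.3368 0.2263 0.08  ] inner [0.5657 0.1482 0.08  ] [0.3394 0.2418 0.08  ]
knob S [0.4459 0.1712 0.0389] 0.00027687532183785324
knob D [0.4421 0.1683 0.0506] 0.004268624482603987
fL [0.3386 0.2178 0.1052] 0.0004924446702388799
fR [0.5613 0.1271 0.0764] 0.014067866329623166
topA S [ 0.4553 -0.0257  0.1661] 0.003893107405474508
topA D [ 0.4513 -0.0271  0.163 ] 0.005592147353938399
topB S [0.547  0.0071 0.1585] 0.0012790446039637035
topB D [0.5376 0.0098 0.1725] 0.003866929779067105
yellow [0.5455 0.3692 0.177 ] 0.013143985173943266
red [0.467  0.3671 0.2283] 0.00829811022708817
glass [ 0.5894 -0.1921  0.0752] 0.0011401567242619163
unit top front [0.5993 0.2258 0.085 ] [0.3842 0.3324 0.085 ]
post foot [ 0.6526 -0.1022  0.    ]
```

```bash
python3 - <<'E'
from h import *
import pickle
W=pickle.load(open("w1.pkl","rb"));print(W.keys())
w=lambda x,y:((x+.5)/1.5-.5,(y+.5)/1.5-.5)
im=cv2.imread("pics/w1.png");hsv=cv2.cvtColor(im,cv2.COLOR_BGR2HSV)
m=((hsv[...,2]>192)&(hsv[...,1]<20)).astype(np.uint8);M=np.zeros_like(m);M[160:370,225:300]=m[160:370,225:300]
M=cv2.morphologyEx(M,cv2.MORPH_OPEN,np.ones((5,5)))
for c in cv2.findContours(M,0,2)[0]:
  if cv2.contourArea(c)<800: continue
  r=cv2.minAreaRect(c);b=cv2.boxPoints(r);q=np.array([onz(W,w(*q),.17) for q in b]);print(r,"\n",b,q,np.linalg.norm(np.diff(q,axis=0),axis=1))
c=im[150:410,180:620];cv2.imwrite("pics/w1c.png",cv2.resize(c,(792,468),interpolation=cv2.INTER_CUBIC))
E
```

```text
dict_keys(['fx', 'fy', 'cx', 'cy', 'world_to_cam'])
((271.1829528808594, 320.1463623046875), (79.84201049804688, 37.65715408325195), 83.6598129272461) 
 [[248.061  282.5488]
 [285.4878 278.3903]
 [294.3049 357.744 ]
 [256.8781 361.9025]] [[ 0.511  -0.0204  0.17  ]
 [ 0.4958  0.012   0.17  ]
 [ 0.5729  0.0407  0.17  ]
 [ 0.5893  0.0063  0.17  ]] [0.0358 0.0822 0.0381]
((262.0, 221.0), (92.0, 52.0), 90.0) 
 [[236. 175.]
 [288. 175.]
 [288. 267.]
 [236. 267.]] [[ 0.4186 -0.052   0.17  ]
 [ 0.4042 -0.009   0.17  ]
 [ 0.4844  0.0115  0.17  ]
 [ 0.4998 -0.0344  0.17  ]] [0.0454 0.0827 0.0485]
```

View pics/w1c.png

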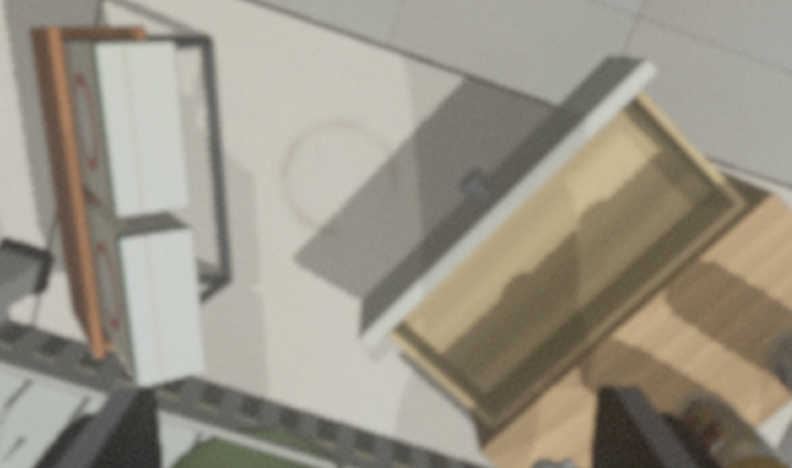

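The crop (x1.8 on top of x1.5) shows the carton top corners. Carton A has (97,40), (176,40), (187,208) and (120,214); carton B has (118,236), (190,228), (203,373) and (137,385). The front's top strip runs from (360,330) to (641,60), and the drawer's inner rim corners are at (390,335), (640,97), (742,205) and (490,420).

```bash
python3 - <<'E'
from h import *
import pickle
W=pickle.load(open("w1.pkl","rb"))
w=lambda x,y:((180+x/1.8+.5)/1.5-.5,(150+y/1.8+.5)/1.5-.5)
for q in ([(97,40),(176,40),(187,208),(120,214)],[(118,236),(190,228),(203,373),(137,385)]):
  c=np.array([onz(W,w(*p),z) for p,z in zip(q,(.179,.160,.160,.179))]);print(c,c.mean(0),"w",np.linalg.norm(c[3]-c[0]),np.linalg.norm(c[2]-c[1]),"t",np.linalg.norm(c[1]-c[0]),np.linalg.norm(c[3]-c[2]),"yaw",[np.degrees(np.arctan2(v[1],v[0])) for v in (c[3]-c[0],c[2]-c[1])])
# holder near side edges
f=np.array([onz(W,w(*p),.08) for p in [(360,330),(641,60),(376,346),(656,73)]]);print("front",f,[np.degrees(np.arctan2(*(v[1::-1]))) for v in (f[1]-f[0],f[3]-f[2])],np.linalg.norm(f[1]-f[0]))
r=np.array([onz(W,w(*p),.061) for p in [(386,335),(640,92),(750,203),(490,428)]]);print("rim outer z.061",r,r.mean(0),[np.linalg.norm(r[i]-r[i-1]) for i in range(4)])
print([np.degrees(np.arctan2(*(v[1::-1]))) for v in (r[1]-r[0],r[2]-r[3])])
E
```

```text
[[ 0.4157 -0.0512  0.179 ]
 [ 0.4058 -0.0204  0.16  ]
 [ 0.4874  0.0058  0.16  ]
 [ 0.4952 -0.0223  0.179 ]] [ 0.451  -0.022   0.1695] w 0.08462134645266547 0.08570607861584258 t 0.03753493256362147 0.034824749467442365 yaw [np.float64(20.01033641641377), np.float64(17.83753028730376)]
[[ 0.5069 -0.0207  0.179 ]
 [ 0.4976  0.0101  0.16  ]
 [ 0.5783  0.0382  0.16  ]
 [ 0.5862  0.0076  0.179 ]] [0.5422 0.0088 0.1695] w 0.08425636640388512 0.08549788102922112 t 0.03733707684544374 0.0368648234042265 yaw [np.float64(19.64070298133022), np.float64(19.21464697746102)]
front [[0.5576 0.1236 0.08  ]
 [0.336  0.2296 0.08  ]
 [0.5653 0.1375 0.08  ]
 [0.3401 0.2414 0.08  ]] [np.float64(154.42881608535868), np.float64(155.23648713080263)] 0.24564207486744674
rim outer z.061 [[0.5632 0.1442 0.061 ]
 [0.353  0.2437 0.061 ]
 [0.396  0.3432 0.061 ]
 [0.6089 0.2403 0.061 ]] [0.4803 0.2429 0.061 ] [np.float64(0.106345620659111), np.float64(0.23254572504605425), np.float64(0.10845487315255911), np.float64(0.23648931451026434)]
[np.float64(154.67672572902995), np.float64(154.1808856814439)]
```

```bash
cat >> h.py <<'E'
yw=np.radians(19.2);hx=np.array([np.sin(yw),-np.cos(yw),0]);hy=np.array([np.cos(yw),np.sin(yw),0]);ez=np.array([0,0,1.])
ax=-.5*hx+.866*ez;TA=np.array([.451,-.022,.1695]);TB=np.array([.5422,.0088,.1695])
G=frame(-ax,-(.866*hx+.5*ez))
E
python3 - <<'E'
from h import *
p=TA-.052*ax; print(p);go(p+.12*ax,G)
E
```

```text
[ 0.4596 -0.0466  0.1245]
shift [ 0.0272 -0.0841  0.173 ] rot [ 0.5236 -0.0024 -0.0097] |d| 0.1942679569750897 0.5236852868923938
```

Scaled: 0.173 m is 0.2883, 0.15 m is 0.25, 0.5236 rad is 0.1667.

```bash
echo '[[0.085, [0.0167, -0.0333, 0.0667], [0.0414, 0, 0]], [0.085, [0.0333, -0.0667, 0.1333], [0.0828, 0, 0]], [0.085, [0.045, -0.1, 0.2], [0.1241, 0, -0.0016]], [0.085, [0.045, -0.1333, 0.25], [0.1667, -0.0006, -0.0032]], [0.085, [0.045, -0.14, 0.2883], [0.1667, -0.0006, -0.0032]], [0.085, [0.045, -0.14, 0.2883], [0.1667, -0.0006, -0.0032]], [0.085, [0.045, -0.14, 0.2883], [0.1667, -0.0006, -0.0032]]]' > rows.txt && python3 drive.py rows.txt | tail -6
python3 - <<'E'
from h import *
p=TA-.052*ax;go(p,G)
P=manip.camera_params("wrist");im=manip.capture("wrist")
for X in (TA+.0425*hy,TA-.0425*hy,TA,TB):
  u=proj(P,X);cv2.circle(im,(int(u[0]),int(u[1])),3,(255,0,255),1)
cv2.imwrite("pics/w2.png",im[:,:,::-1])
E
```

```text
clock: 3.05
tool_pos: [0.4405, 0.0124, 0.2286]
orientation: [-0.499, 2.912, -0.78]
force: [-0.2, 0.5, 0.5]
finger_gap: 0.085
grip_force: 0.0
shift [ 0.0015 -0.0016  0.1211] rot [0.0002 0.0008 0.004 ] |d| 0.1211501695437125 0.004104132346931655
```

View pics/w2.png

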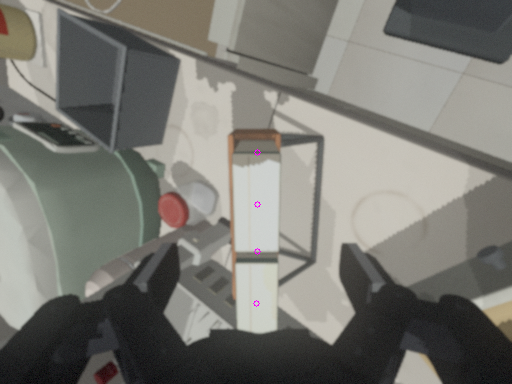

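The projected marks fall on carton A: its top is centred at (257,203) with ends at rows 152 and 251. It also sits centrally between the fingers, so I'll descend and grip.

Scaled: 0.12 m is 0.2, 0.09 m is 0.15.

```bash
echo '[[0.085, [0.0017, -0.0017, 0.05], [0, 0, 0]], [0.085, [0.0017, -0.0017, 0.1], [0, 0, 0]], [0.085, [0.0017, -0.0017, 0.15], [0, 0, 0]], [0.085, [0.0017, -0.0017, 0.2], [0, 0, 0]], [0.085, [0.0017, -0.0017, 0.2], [0, 0, 0]], [0.02, [0.0017, -0.0017, 0.2], [0, 0, 0]], [0.02, [0.0017, -0.0017, 0.2], [0, 0, 0]], [0.02, [0.0017, -0.0017, 0.2], [0, 0, 0]], [0.02, [0.0017, -0.0017, 0.2], [0, 0, 0]], [0.02, [0.0017, -0.0017, 0.2], [0, 0, 0]]]' > rows.txt && python3 drive.py rows.txt | tail -6
echo '[[0.02, [0, 0, -0.0333], [0, 0, 0]], [0.02, [0, 0, -0.0833], [0, 0, 0]], [0.02, [0, 0, -0.15], [0, 0, 0]], [0.02, [0, 0, -0.2167], [0, 0, 0]], [0.02, [0, 0, -0.2667], [0, 0, 0]], [0.02, [0, 0, -0.3], [0, 0, 0]], [0.02, [0, 0, -0.3], [0, 0, 0]], [0.02, [0, 0, -0.3], [0, 0, 0]], [0.02, [0, 0, -0.3], [0, 0, 0]]]' > rows.txt && python3 drive.py rows.txt | tail -6
```

```text
clock: 4.1
tool_pos: [0.4604, -0.0457, 0.1262]
orientation: [-0.497, 2.909, -0.78]
force: [-1.7, 2.6, 12.0]
finger_gap: 0.0372
grip_force: 58.8
clock: 5.0
tool_pos: [0.4293, 0.038, 0.2803]
orientation: [-0.497, 2.912, -0.781]
force: [-0.5, 0.4, -0.6]
finger_gap: 0.0373
grip_force: 60.1
```

The wrist force is about -0.6 N, so carton A is the used-up one and goes in the bin. I'll crop both first pictures to locate the bin.

```bash
python3 - <<'E'
from h import *
a=cv2.imread("pics/scene.png")[265:375,262:372];b=cv2.imread("pics/side.png")[95:175,292:372]
cv2.imwrite("pics/bin.png",np.hstack([cv2.resize(a,(396,396),interpolation=cv2.INTER_CUBIC),cv2.resize(b,(396,396),interpolation=cv2.INTER_CUBIC)]))
for i in range(6): print(manip.observe()["force"])
E
```

```text
[-0.5314  0.3712 -0.6203]
[-0.5314  0.3712 -0.6203]
[-0.5314  0.3712 -0.6203]
[-0.5314  0.3712 -0.6203]
[-0.5314  0.3712 -0.6203]
[-0.5314  0.3712 -0.6203]
```

View pics/bin.png

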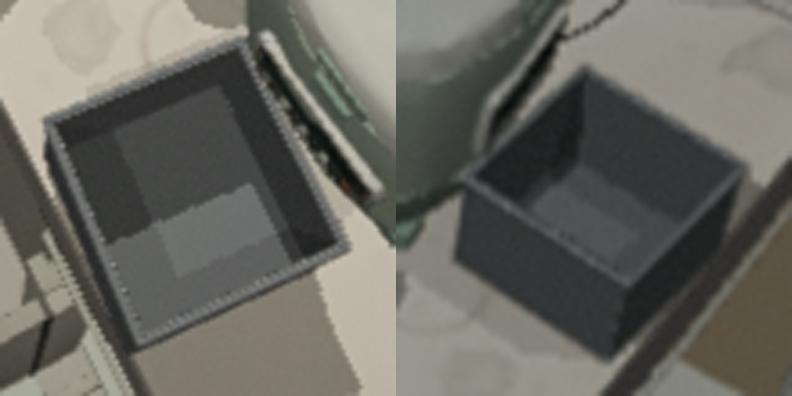

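In the scene crop the bin rim corners are (44,122), (245,38), (350,243) and (140,350). In the side crop they are (191,68), (351,165), (232,286) and (67,176).

```bash
python3 - <<'E'
from h import *
S=manip.camera_params("scene");D=manip.camera_params("side")
sc=[(262+x/3.6,265+y/3.6) for x,y in [(44,122),(245,38),(350,243),(140,350)]]
sd=[(292+x/4.95,95+y/4.95) for x,y in [(232,286),(67,176),(191,68),(351,165)]]
X=[tri(S,a,D,b) for a,b in zip(sc,sd)]
for x in X: print(x)
c=np.mean([x[0] for x in X],axis=0);print(c,np.mean([onz(S,a,.1) for a in sc],axis=0),np.mean([onz(D,a,.1) for a in sd],axis=0))
b=np.array([.445,-.36]);V=frame([0,0,-1],-hx)
go([b[0],b[1],.34],V)
E
```

```text
(array([ 0.3872, -0.2967,  0.0969]), np.float64(0.002860050214571537))
(array([ 0.54  , -0.3109,  0.0998]), np.float64(0.0066013513116312305))
(array([ 0.5244, -0.459 ,  0.1018]), np.float64(0.009546021442541939))
(array([ 0.3745, -0.4503,  0.0965]), np.float64(0.0013049660689016449))
[ 0.4565 -0.3793  0.0988] [ 0.459  -0.3791  0.1   ] [ 0.4535 -0.3779  0.1   ]
shift [ 0.1172 -0.3595  0.1389] rot [-0.5239 -0.001   0.003 ] |d| 0.4028123450920097 0.5238886014442318
```

Scaled: -0.069 m is -0.115, -0.04 m is -0.0667, -0.524 rad is -0.1668.

```bash
echo '[[0.02, [0, -0.0333, -0.0583], [-0.0414, 0, 0]], [0.02, [0, -0.0667, -0.115], [-0.0828, 0, 0]], [0.02, [0, -0.0667, -0.115], [-0.1241, 0, 0]], [0.02, [0, -0.0667, -0.115], [-0.1668, 0, 0.001]], [0.02, [0, -0.0667, -0.115], [-0.1668, 0, 0.001]], [0.02, [0, -0.0667, -0.115], [-0.1668, 0, 0.001]]]' > rows.txt && python3 drive.py rows.txt | tail -6
python3 - <<'E'
from h import *
go([.447,-.378,.35],frame([0,0,-1],-hx))
E
```

```text
clock: 5.6
tool_pos: [0.4295, 0.0372, 0.3596]
orientation: [0.519, -3.096, 0.003]
force: [-0.3, 0.8, -0.9]
finger_gap: 0.0374
grip_force: 60.2
shift [ 0.1187 -0.3982  0.0104] rot [-0.0013 -0.0022 -0.0032] |d| 0.4156634295849488 0.004150939367744085
```

```bash
echo '[[0.02, [0.0183, -0.0667, 0], [0, 0, 0]], [0.02, [0.04, -0.1333, 0], [0, 0, 0]], [0.02, [0.06, -0.2, 0], [0, 0, 0]], [0.02, [0.08, -0.2667, 0], [0, 0, 0]], [0.02, [0.1, -0.3333, 0], [0, 0, 0]], [0.02, [0.12, -0.4, 0], [0, 0, 0]], [0.02, [0.14, -0.4667, 0], [0, 0, 0]], [0.02, [0.16, -0.5333, 0], [0, 0, 0]], [0.02, [0.18, -0.6, 0], [0, 0, 0]], [0.02, [0.1967, -0.6633, 0], [0, 0, 0]]]' > rows.txt && python3 drive.py rows.txt | tail -6
echo '[[0.02, [0, 0, 0], [0, 0, 0]], [0.02, [0, 0, 0], [0, 0, 0]]]' > rows.txt && python3 drive.py rows.txt | tail -6
python3 - <<'E'
from h import *
go([.447,-.378,.122],frame([0,0,-1],-hx));s=manip.observe();print(s["force"])
im=manip.capture("wrist");cv2.imwrite("pics/w3.png",im[:,:,::-1])
E
```

```text
clock: 6.6
tool_pos: [0.4498, -0.3762, 0.359]
orientation: [0.527, -3.094, -0.002]
force: [0.7, -1.1, -0.0]
finger_gap: 0.0372
grip_force: 60.3
clock: 6.8
tool_pos: [0.4497, -0.3753, 0.3587]
orientation: [0.524, -3.094, -0.003]
force: [0.9, 0.1, -0.2]
finger_gap: 0.0373
grip_force: 60.4
shift [ 0.0027 -0.0022  0.2367] rot [ 0.0022 -0.0031  0.0004] |d| 0.23670655449247333 0.0038532605644729205
[ 0.8774  0.0788 -0.205 ]
```

View pics/w3.png

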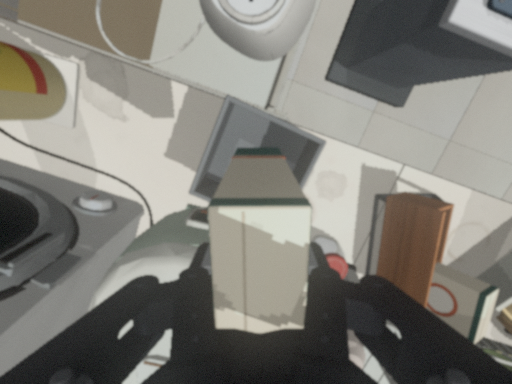

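The carton hangs straight, with its foot edge near (258,152) over the bin (rim from (192,195) through (228,97) to (323,142)). It lines up, so I'll lower it in.

Scaled: 0.238 m is 0.3967, 0.236 m is 0.3933.

```bash
echo '[[0.02, [0.005, -0.0033, 0.0667], [0, 0, 0]], [0.02, [0.005, -0.0033, 0.1333], [0, 0, 0]], [0.02, [0.005, -0.0033, 0.2], [0, 0, 0]], [0.02, [0.005, -0.0033, 0.2667], [0, 0, 0]], [0.02, [0.005, -0.0033, 0.3167], [0, 0, 0]], [0.02, [0.005, -0.0033, 0.3667], [0, 0, 0]], [0.02, [0.005, -0.0033, 0.3933], [0, 0, 0]], [0.02, [0.005, -0.0033, 0.3967], [0, 0, 0]], [0.02, [0.005, -0.0033, 0.3967], [0, 0, 0]], [0.02, [0.005, -0.0033, 0.3967], [0, 0, 0]]]' > rows.txt && python3 drive.py rows.txt | tail -6
echo '[[0.06, [0, 0, 0], [0, 0, 0]], [0.06, [0, 0, 0], [0, 0, 0]], [0.06, [0, 0, 0], [0, 0, 0]], [0.06, [0, 0, -0.0333], [0, 0, 0]], [0.06, [0, 0, -0.1], [0, 0, 0]], [0.06, [0, 0, -0.1833], [0, 0, 0]], [0.085, [0, 0, -0.2667], [0, 0, 0]], [0.085, [0, 0, -0.3333], [0, 0, 0]], [0.085, [0, 0, -0.4], [0, 0, 0]], [0.085, [0, 0, -0.4], [0, 0, 0]]]' > rows.txt && python3 drive.py rows.txt | tail -6
python3 - <<'E'
from h import *
V=frame([0,0,-1],-hx);p=TB-.052*ax;print(p);go(p+.12*ax+[0,0,.1],V)
im=manip.capture("scene");
b=manip.capture("wrist");cv2.imwrite("pics/w4.png",np.hstack([im[180:380,200:400],b[60:260,150:350]])[:,:,::-1])
E
```

```text
clock: 7.85
tool_pos: [0.448, -0.3786, 0.1235]
orientation: [-0.526, 3.096, -0.001]
force: [0.1, -0.0, -0.9]
finger_gap: 0.0377
grip_force: 60.6
clock: 8.85
tool_pos: [0.4482, -0.3807, 0.3683]
orientation: [-0.522, 3.091, -0.01]
force: [-0.5, -0.7, 0.4]
finger_gap: 0.0851
grip_force: 0.0
[ 0.5508 -0.0158  0.1245]
shift [-0.2166  0.3713  0.0383] rot [-0.0075  0.0055 -0.0003] |d| 0.4315431609138303 0.009264784232232412
```

View pics/w4.png

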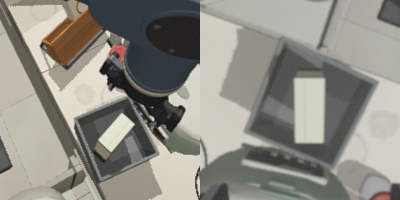

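The used-up carton lies inside the bin: the scene crop shows it at (115,135), within the rim. Next is carton B, so I'll check the rack's clearance first.

```bash
python3 - <<'E'
from h import *
S=manip.camera_params("scene");D=manip.camera_params("side")
s=lambda x,y:(170+x/2.5,70+y/2.5); d=lambda x,y:(150+(x-400)/2.5,130+y/2.5)
print(tri(S,s(212,100),D,d(467,262)),tri(S,s(365,350),D,d(680,92)))
print("upper tray corners",tri(S,(326,138),D,(263,92)),tri(S,(247,15),D,(168,190)))
print(manip.observe()["qpos"])
V=frame([0,0,-1],-hx);go([.50,0.06,.37],V)
E
```

```text
(array([0.629 , 0.2918, 0.092 ]), np.float64(0.0034005202281457507)) (array([ 0.6098, -0.1158,  0.0489]), np.float64(0.04001223018561761))
upper tray corners (array([ 0.597 , -0.1155,  0.408 ]), np.float64(0.0021535265844853154)) (array([0.6015, 0.3104, 0.4204]), np.float64(0.04544352123661438))
[ 0.353   0.3768  0.4154  1.4668 -0.1543  1.3287  2.6854]
shift [-0.1943  0.3973 -0.0071] rot [-0.001   0.0013  0.0002] |d| 0.4423725715207112 0.0016820860501111626
```

Scaled: 0.397 m is 0.6617, 0.36 m is 0.6.

```bash
echo '[[0.085, [-0.0333, 0.0667, 0], [0, 0, 0]], [0.085, [-0.0667, 0.1333, 0], [0, 0, 0]], [0.085, [-0.1, 0.2, 0], [0, 0, 0]], [0.085, [-0.1333, 0.2667, 0], [0, 0, 0]], [0.085, [-0.1667, 0.3333, 0], [0, 0, 0]], [0.085, [-0.2, 0.4, 0], [0, 0, 0]], [0.085, [-0.2333, 0.4667, 0], [0, 0, 0]], [0.085, [-0.2667, 0.5333, 0], [0, 0, 0]], [0.085, [-0.3, 0.6, 0], [0, 0, 0]], [0.085, [-0.3167, 0.6617, 0], [0, 0, 0]]]' > rows.txt && python3 drive.py rows.txt | tail -6
python3 - <<'E'
from h import *
p=TB-.052*ax-.010*hy; print(p);go(p+.12*ax,G);print(manip.observe()["qpos"])
E
```

```text
clock: 9.95
tool_pos: [0.4955, 0.0611, 0.3608]
orientation: [0.526, -3.095, -0.001]
force: [0.1, -0.2, -0.4]
finger_gap: 0.0851
grip_force: 0.0
[ 0.5413 -0.019   0.1245]
shift [-0.0171 -0.0309  0.1324] rot [ 0.5246 -0.0019  0.0023] |d| 0.13699439251691425 0.5246257497011423
[-0.3855  0.2176  0.2174  1.6693 -0.0495  1.2626  1.7498]
```

The rows are not in the units I measure in: shifts go in shares of 0.6 m and turns go in shares of pi rad. I convert before sending: 0.132 m is 0.22, 0.09 m is 0.15, 0.5246 rad is 0.167.

```bash
echo '[[0.085, [-0.0083, -0.0167, 0.05], [0.0414, 0, 0]], [0.085, [-0.0167, -0.0333, 0.1], [0.0828, 0, 0]], [0.085, [-0.0283, -0.05, 0.15], [0.1241, 0, 0]], [0.085, [-0.0283, -0.0517, 0.22], [0.167, -0.0006, 0.0006]], [0.085, [-0.0283, -0.0517, 0.22], [0.167, -0.0006, 0.0006]], [0.085, [-0.0283, -0.0517, 0.22], [0.167, -0.0006, 0.0006]], [0.085, [-0.0283, -0.0517, 0.22], [0.167, -0.0006, 0.0006]]]' > rows.txt && python3 drive.py rows.txt | tail -6
python3 - <<'E'
from h import *
p=TB-.052*ax-.010*hy; go(p,G)
P=manip.camera_params("wrist");im=manip.capture("wrist")
for X in (TB+.0425*hy,TB-.0425*hy,TB):
  u=proj(P,X);print(u);cv2.circle(im,(int(u[0]),int(u[1])),3,(255,0,255),1)
cv2.imwrite("pics/w5.png",im[:,:,::-1])
E
```

```text
clock: 10.65
tool_pos: [0.5224, 0.0339, 0.2312]
orientation: [-0.488, 2.912, -0.779]
force: [0.4, 0.2, 0.5]
finger_gap: 0.0852
grip_force: 0.0
shift [-0.0003  0.0046  0.1206] rot [ 0.0004  0.001  -0.0035] |d| 0.12064920806282561 0.003632001502571221
[264.8741 263.8004]
[265.1751 167.7476]
[265.0162 218.4439]
```

View pics/w5.png

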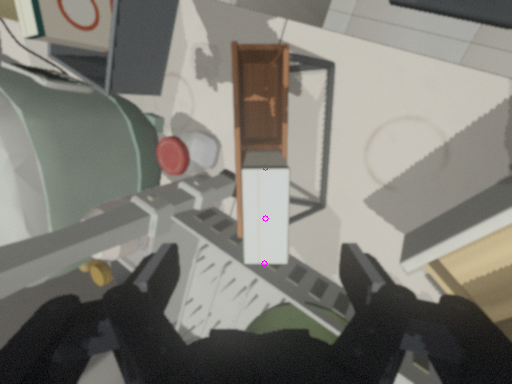

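```bash
python3 - <<'E'
from h import *
import pickle
W=pickle.load(open("w1.pkl","rb"));P=manip.camera_params("wrist");S=manip.camera_params("scene")
print("foot",onz(P,(228,182),0.),onz(W,(130,198),0.),tri(P,(228,182),W,(130,198)))
print("post collar",tri(P,(147,203),W,(80,221)))
print("rail z0/.1",[onz(P,u,z) for u in [(180,215),(290,275),(340,310)] for z in (0,.1)])
p=TB-.052*ax-.010*hy
for t in (-1,1):
  for y in (.0425,.057): 
    X=p-G[:,2]*.013+t*y*G[:,1];print(t,y,X)
E
```

```text
foot [ 0.6238 -0.1361 -0.    ] [ 0.6206 -0.1273  0.    ] (array([ 0.6028, -0.1134,  0.038 ]), np.float64(0.0001595431063047097))
post collar (array([ 0.6019, -0.1285,  0.1686]), np.float64(0.002243735479454059))
rail z0/.1 [array([ 0.7399, -0.2217,  0.    ]), array([ 0.6517, -0.1377,  0.1   ]), array([0.717 , 0.0187, 0.    ]), array([0.6353, 0.0348, 0.1   ]), array([0.7213, 0.1072, 0.    ]), array([0.6384, 0.0984, 0.1   ])]
-1 0.0425 [ 0.5513 -0.0477  0.157 ]
-1 0.057 [ 0.5554 -0.0595  0.1642]
1 0.0425 [0.5271 0.0219 0.1145]
1 0.057 [0.5229 0.0337 0.1072]
```

The marks match carton B (its top is centred at (265,218)), and the fingers stay about 40 mm clear of the rack at x≈0.60.

Scaled: 0.12 m is 0.2, 0.09 m is 0.15.

```bash
echo '[[0.085, [0, 0.005, 0.05], [0, 0, 0]], [0.085, [0, 0.005, 0.1], [0, 0, 0]], [0.085, [0, 0.005, 0.15], [0, 0, 0]], [0.085, [0, 0.005, 0.2], [0, 0, 0]], [0.085, [0, 0.005, 0.2], [0, 0, 0]], [0.02, [0, 0.005, 0.2], [0, 0, 0]], [0.02, [0, 0.005, 0.2], [0, 0, 0]], [0.02, [0, 0.005, 0.2], [0, 0, 0]], [0.02, [0, 0.005, 0.2], [0, 0, 0]], [0.02, [0, 0.005, 0.2], [0, 0, 0]]]' > rows.txt && python3 drive.py rows.txt | tail -6
echo '[[0.02, [0, 0, -0.0333], [0, 0, 0]], [0.02, [0, 0, -0.0833], [0, 0, 0]], [0.02, [0, 0, -0.15], [0, 0, 0]], [0.02, [0, 0, -0.2167], [0, 0, 0]], [0.02, [0, 0, -0.25], [0, 0, 0]], [0.02, [0, 0, -0.25], [0, 0, 0]], [0.02, [0, 0, -0.25], [0, 0, 0]], [0.02, [0, 0, -0.25], [0, 0, 0]]]' > rows.txt && python3 drive.py rows.txt | tail -6
python3 - <<'E'
from h import *
print(manip.observe()["qpos"])
E
```

```text
clock: 11.7
tool_pos: [0.5418, -0.0182, 0.1262]
orientation: [-0.49, 2.909, -0.778]
force: [-2.7, 3.6, 7.3]
finger_gap: 0.0373
grip_force: 59.8
clock: 12.5
tool_pos: [0.5156, 0.0505, 0.2538]
orientation: [-0.49, 2.913, -0.782]
force: [-0.2, -0.4, -5.5]
finger_gap: 0.0373
grip_force: 62.2
[-0.7512  0.369   0.2869  1.9179  0.498   1.0098  1.1264]
```

Carton B reads -5.5 N, so it is the full one. All 10 pictures have been viewed, so from here I'll refine the drawer's position numerically from colour profiles in the wrist image.

```bash
cat >> h.py <<'E'
yu=np.radians(64.6);ux=np.array([np.cos(yu),np.sin(yu),0]);uy=np.array([-np.sin(yu),np.cos(yu),0])
E
python3 - <<'E'
from h import *
import pickle
W=pickle.load(open("w1.pkl","rb"));im=cv2.imread("pics/w1.png")
hsv=cv2.cvtColor(im,cv2.COLOR_BGR2HSV)
C=np.array([.479,.240,.061])
def prof(o,d,rng):
  out=[]
  for t in rng:
    u=proj(W,o+d*t*1e-3)*1.5+.25;h=cv2.getRectSubPix(im,(3,3),(float(u[0]),float(u[1]))).mean((0,1)); 
    out.append(f"{t}:{int(h[2]-h[0])}/{int(h.mean())}")
  print(" ".join(out))
for k in (-70,0,70): print("ux at",k);prof(C+uy*k*1e-3,ux,range(-84,-40,3));prof(C+uy*k*1e-3,ux,range(40,80,3))
for k in (-30,30): print("uy at",k);prof(C+ux*k*1e-3,uy,range(-140,-96,3));prof(C+ux*k*1e-3,uy,range(96,140,3))
E
```

```text
ux at -70
-84:10/135 -81:9/119 -78:8/106 -75:8/104 -72:8/104 -69:8/104 -66:7/115 -63:7/149 -60:8/175 -57:9/182 -54:14/180 -51:31/170 -48:46/160 -45:49/155 -42:48/155
40:26/77 43:25/79 46:27/78 49:28/82 52:33/93 55:37/102 58:37/97 61:40/101 64:51/131 67:57/154 70:58/157 73:58/156 76:58/157 79:58/157
ux at 0
-84:0/104 -81:1/103 -78:1/103 -75:3/101 -72:5/97 -69:8/93 -66:8/105 -63:8/145 -60:9/174 -57:9/181 -54:16/179 -51:33/168 -48:48/158 -45:50/154 -42:50/154
40:33/84 43:32/86 46:33/87 49:35/93 52:40/108 55:43/111 58:40/96 61:43/103 64:54/138 67:59/160 70:59/163 73:59/162 76:59/161 79:58/153
ux at 70
-84:9/107 -81:8/96 -78:7/92 -75:7/92 -72:7/91 -69:8/91 -66:9/105 -63:8/145 -60:9/173 -57:9/180 -54:15/178 -51:34/167 -48:48/159 -45:50/160 -42:51/166
40:31/87 43:31/87 46:32/89 49:35/96 52:40/112 55:42/114 58:38/97 61:39/95 64:45/111 67:46/115 70:44/110 73:44/108 76:44/111 79:45/114
uy at -30
-140:10/196 -137:11/196 -134:11/196 -131:11/195 -128:11/194 -125:12/182 -122:12/152 -119:20/138 -116:39/154 -113:47/155 -110:39/127 -107:30/104 -104:32/105 -101:41/130 -98:48/154
96:50/161 99:46/145 102:37/116 105:32/101 108:27/92 111:37/118 114:47/162 117:30/167 120:12/161 123:9/160 126:9/160 129:9/161 132:9/161 135:9/161 138:9/162
uy at 30
-140:12/180 -137:12/180 -134:12/181 -131:12/181 -128:11/179 -125:11/168 -122:12/141 -119:18/127 -116:35/137 -113:43/139 -110:36/113 -107:26/88 -104:26/83 -101:28/90 -98:31/97
96:31/95 99:32/95 102:32/95 105:30/93 108:28/89 111:36/110 114:46/150 117:43/144 120:26/130 123:15/151 126:12/144 129:9/154 132:8/162 135:7/164 138:8/164
```

```bash
cat >> h.py <<'E'
F=np.array([.479,.240,.021])-.003*ux
Q=frame([0,0,-1],uy);CP=F+.084*uy;TP=CP-.010*ux
E
python3 - <<'E'
from h import *
print(TP,Q); go([TP[0],TP[1],.27],Q)
E
```

```text
[0.3975 0.2643 0.021 ] [[-0.4289 -0.9033  0.    ]
 [-0.9033  0.4289  0.    ]
 [-0.      0.     -1.    ]]
shift [ 0.0417  0.2002 -0.1346] rot [-0.4967 -0.208  -0.7757] |d| 0.24479192825080537 0.9443227468727183
```

Scaled: 0.2002 m is 0.3337, -0.1346 m is -0.2243, -0.776 rad is -0.247.

```bash
echo '[[0.02, [0, -0.0333, -0.0583], [-0.0223, -0.0095, -0.0318]], [0.02, [0.0083, 0, -0.1167], [-0.0446, -0.0191, -0.0668]], [0.02, [0.02, 0.05, -0.1583], [-0.0668, -0.0286, -0.1019]], [0.02, [0.03, 0.1, -0.2], [-0.0891, -0.0382, -0.1401]], [0.02, [0.04, 0.15, -0.225], [-0.1114, -0.0477, -0.1751]], [0.02, [0.05, 0.2, -0.2417], [-0.1337, -0.0573, -0.2101]], [0.02, [0.06, 0.2583, -0.2417], [-0.1582, -0.0662, -0.247]], [0.02, [0.0695, 0.3167, -0.2333], [-0.1582, -0.0662, -0.247]], [0.02, [0.0695, 0.3337, -0.2243], [-0.1582, -0.0662, -0.247]], [0.02, [0.0695, 0.3337, -0.2243], [-0.1582, -0.0662, -0.247]]]' > rows.txt && python3 drive.py rows.txt | tail -6
echo '[[0.02, [0, 0, 0], [0, 0, 0]], [0.02, [0, 0, 0], [0, 0, 0]]]' > rows.txt && python3 drive.py rows.txt | tail -5
python3 - <<'E'
from h import *
go([TP[0],TP[1],.133],Q);print(manip.observe()["qpos"])
E
```

```text
clock: 13.5
tool_pos: [0.397, 0.2643, 0.2687]
orientation: [1.679, -2.651, 0.001]
force: [-0.4, 0.4, -4.7]
finger_gap: 0.0374
grip_force: 63.2
tool_pos: [0.3989, 0.2642, 0.2716]
orientation: [-1.676, 2.654, -0.001]
force: [-0.1, -0.8, -5.0]
finger_gap: 0.0375
grip_force: 63.2
shift [0.0007 0.0016 0.1385] rot [-0.0018  0.0019 -0.0007] |d| 0.13855907635811351 0.0027291802993831956
[-0.675   0.2431 -0.0109  1.8759  0.004   1.0201  2.0098]
```

Scaled: 0.132 m is 0.22, 0.125 m is 0.2083.

```bash
echo '[[0.02, [0, 0.0017, 0.05], [0, 0, 0]], [0.02, [0, 0.0017, 0.1], [0, 0, 0]], [0.02, [0, 0.0017, 0.15], [0, 0, 0]], [0.02, [0, 0.0017, 0.1833], [0, 0, 0]], [0.02, [0, 0.0017, 0.2083], [0, 0, 0]], [0.02, [0, 0.0017, 0.22], [0, 0, 0]], [0.02, [0, 0.0017, 0.22], [0, 0, 0]]]' > rows.txt && python3 drive.py rows.txt | tail -5
echo '[[0.02, [0, 0, 0.005], [0, 0, 0]], [0.02, [0, 0, 0.0083], [0, 0, 0]], [0.02, [0, 0, 0.0083], [0, 0, 0]]]' > rows.txt && python3 drive.py rows.txt | tail -5
```

```text
tool_pos: [0.3977, 0.2653, 0.139]
orientation: [-1.678, 2.654, -0.0]
force: [-0.3, 0.0, -4.1]
finger_gap: 0.0373
grip_force: 63.3
tool_pos: [0.3976, 0.2659, 0.1345]
orientation: [-1.679, 2.652, 0.001]
force: [0.1, 0.8, -4.5]
finger_gap: 0.0374
grip_force: 63.3
```

Scaled: 0.003 m is 0.005, 0.002 m is 0.0033.

```bash
echo '[[0.02, [0, 0, 0.0033], [0, 0, 0]], [0.02, [0, 0, 0.005], [0, 0, 0]], [0.02, [0, 0, 0.005], [0, 0, 0]]]' > rows.txt && python3 drive.py rows.txt | tail -5
echo '[[0.02, [0, 0, 0.0017], [0, 0, 0]], [0.02, [0, 0, 0.0033], [0, 0, 0]], [0.02, [0, 0, 0.0033], [0, 0, 0]]]' > rows.txt && python3 drive.py rows.txt | tail -5
```

```text
tool_pos: [0.3973, 0.2657, 0.1311]
orientation: [-1.679, 2.653, 0.0]
force: [0.5, 0.2, -5.7]
finger_gap: 0.0373
grip_force: 63.3
tool_pos: [0.398, 0.267, 0.1307]
orientation: [-1.678, 2.65, 0.002]
force: [-2.8, 0.2, 14.8]
finger_gap: 0.0377
grip_force: 65.8
```

It touches the floor at the expected height (TCP 0.131). I'll ease off and let go.

Scaled: -0.001 m is -0.0017.

```bash
echo '[[0.02, [0, 0, -0.0017], [0, 0, 0]], [0.02, [0, 0, -0.0017], [0, 0, 0]], [0.055, [0, 0, -0.0017], [0, 0, 0]], [0.055, [0, 0, -0.0017], [0, 0, 0]], [0.055, [0, 0, -0.0017], [0, 0, 0]], [0.06, [0, 0, -0.0017], [0, 0, 0]], [0.06, [0, 0, -0.0017], [0, 0, 0]]]' > rows.txt && python3 drive.py rows.txt | tail -5
echo '[[0.065, [0, 0, -0.0333], [0, 0, 0]], [0.065, [0, 0, -0.0833], [0, 0, 0]], [0.065, [0, 0, -0.15], [0, 0, 0]], [0.065, [0, 0, -0.2167], [0, 0, 0]], [0.02, [0, 0, -0.2167], [0, 0, 0]], [0.0, [0, 0, -0.2167], [0, 0, 0]]]' > rows.txt && python3 drive.py rows.txt | tail -5
python3 - <<'E'
from h import *
P=manip.camera_params("wrist");im=manip.capture("wrist");cv2.imwrite("pics/w6.png",im[:,:,::-1])
hsv=cv2.cvtColor(im,cv2.COLOR_RGB2HSV)
zt=.181
for k in np.arange(-60,61,10):
  row=[]
  for j in np.arange(-40,41,5):
    u=proj(P,CP+[0,0,zt-.021]+ux*k*1e-3+uy*j*1e-3);x,y=int(round(u[0])),int(round(u[1]))
    row.append(f"{hsv[y,x,1]:3d}/{hsv[y,x,2]:3d}" if 0<=x<512 and 0<=y<384 else "  -")
  print(k,*row)
print(manip.observe()["tool_pos"])
E
```

```text
tool_pos: [0.3974, 0.2657, 0.1301]
orientation: [-1.679, 2.653, 0.0]
force: [-0.6, -0.7, 0.9]
finger_gap: 0.0602
grip_force: 0.0
tool_pos: [0.3974, 0.2658, 0.2609]
orientation: [-1.678, 2.651, 0.001]
force: [0.3, -0.0, -0.9]
finger_gap: 0.0368
grip_force: 0.0
-60  74/179  72/178  72/178  70/179  73/147  74/121  68/116  58/106  66/108  57/107  56/110  66/123  70/181  12/170  14/170  15/169  13/171
-50  69/181  70/182  69/181  70/181  73/178  68/123  35/108  31/108  34/106  34/111  28/117  40/120  66/196  15/172  13/171  14/170  14/170
-40  68/190  71/190  71/188  68/190  68/190  28/176  29/177  32/178  27/181  27/181  16/191  18/196  48/185  12/170  12/168  17/169  16/172
-30  82/124  74/127  72/127  72/128  67/130  26/197  25/200  28/191  25/201  16/210  15/210  15/211  31/188  18/171  16/172  16/171  13/171
-20  75/115  79/116  76/114  70/120  71/119  26/198  27/202  29/193  15/209  15/211  15/210  12/209  30/190  16/156  15/172  15/174  15/171
-10  78/121  78/125  75/126  67/126  68/128  24/200  21/204  18/204  13/210  12/211  12/210  11/210  31/188  19/172  14/163  15/174  15/173

[... 294 characters left out ...]
9  74/100  73/123  71/122  16/202  20/207  18/203  11/210  10/211  10/209   9/209  27/189  72/190  73/182  18/141  15/134
30  16/ 82  35/ 65  67/ 91  80/112  70/113  25/203  24/203  24/200  10/208   9/209   7/210   7/210  30/190  73/193  73/172  31/ 75  10/100
40  32/ 72  65/ 59  76/ 87  82/134  77/135  25/201  23/203  24/198   9/209   7/208   7/210   6/210  12/196  75/190  75/181  33/ 69  22/ 82
50  55/ 51  49/ 57  85/114  81/138  81/138  79/139  81/139  76/138  78/140  78/193  76/192  74/192  75/191  75/191  78/179  44/ 70  48/ 64
60  23/ 56  65/ 51  83/160  80/130  84/128  80/127  78/130  78/130  80/130  78/183  76/190  76/191  77/193  77/192  76/191  42/ 91  39/ 65
[0.3969 0.2654 0.2599]
```

Carton B stands exactly as planned: its top spans -17 to +19 mm in thickness and about ±42 mm in width around the target. Now I'll tip it with the closed fingers from outside.

Scaled: 0.11 m is 0.1833, 0.08 m is 0.1333.

```bash
echo '[[0.0, [-0.0167, 0.0583, 0], [0, 0, 0]], [0.0, [-0.0167, 0.11, 0], [0, 0, 0]], [0.0, [-0.0167, 0.11, 0], [0, 0, 0]], [0.0, [-0.0167, 0.11, 0.0667], [0, 0, 0]], [0.0, [-0.0167, 0.11, 0.1333], [0, 0, 0]], [0.0, [-0.0167, 0.11, 0.1833], [0, 0, 0]], [0.0, [-0.0167, 0.11, 0.1833], [0, 0, 0]], [0.0, [-0.0167, 0.11, 0.1833], [0, 0, 0]]]' > rows.txt && python3 drive.py rows.txt | tail -5
python3 - <<'E'
from h import *
s=manip.observe();d=s["tool_pos"]-CP;print(d@uy,d@ux,s["tool_pos"][2])
E
```

```text
tool_pos: [0.3419, 0.3025, 0.1498]
orientation: [1.68, -2.655, 0.001]
force: [-0.1, 0.6, 0.6]
finger_gap: -0.0003
grip_force: 0.0
0.06661781655044155 0.00063005874663302 0.14984468020414723
```

```bash
echo '[[0.0, [0, -0.025, 0], [0, 0, 0]], [0.0, [0, -0.0417, 0], [0, 0, 0]], [0.0, [0, -0.0583, 0], [0, 0, 0]], [0.0, [0, -0.075, 0], [0, 0, 0]], [0.0, [0, -0.0917, 0], [0, 0, 0]], [0.0, [0, -0.1083, 0], [0, 0, 0]], [0.0, [0, -0.1217, 0], [0, 0, 0]], [0.0, [0, -0.1333, 0], [0, 0, 0]], [0.0, [0, -0.1333, 0], [0, 0, 0]]]' > rows.txt && python3 drive.py rows.txt | tail -5
echo '[[0.0, [0, 0.0333, -0.0667], [0, 0, 0]], [0.0, [0, 0.0333, -0.1333], [0, 0, 0]], [0.0, [0, 0.0333, -0.1833], [0, 0, 0]], [0.0, [0, 0.0333, -0.25], [0, 0, 0]], [0.0, [0, 0.0333, -0.3], [0, 0, 0]], [0.0, [0, 0.0333, -0.3333], [0, 0, 0]]]' > rows.txt && python3 drive.py rows.txt | tail -5
cat > look.py <<'E'
from h import *
P=manip.camera_params("wrist");im=manip.capture("wrist");cv2.imwrite("pics/w7.png",im[:,:,::-1])
hsv=cv2.cvtColor(im,cv2.COLOR_RGB2HSV)
for k in np.arange(-65,66,10):
  row=[]
  for j in np.arange(-125,126,12.5):
    u=proj(P,F+[0,0,.038]+ux*k*1e-3+uy*j*1e-3);x,y=int(round(u[0])),int(round(u[1]))
    row.append(f"{hsv[y,x,1]:3d}/{hsv[y,x,2]:3d}" if 0<=x<512 and 0<=y<384 else "   -   ")
  print(k,*row)
print(manip.observe()["tool_pos"])
E
python3 look.py
```

```text
tool_pos: [0.4152, 0.2682, 0.1501]
orientation: [-1.677, 2.654, -0.0]
force: [-0.4, -0.2, 0.6]
finger_gap: -0.0003
grip_force: 0.0
tool_pos: [0.3957, 0.2776, 0.3526]
orientation: [-1.679, 2.65, 0.001]
force: [0.6, 0.6, -0.9]
finger_gap: -0.0
grip_force: 0.0
-65  14/180  15/173  15/158  14/162  14/159  14/159  12/143  17/146  14/142  16/140  13/136  17/139  13/136  17/139  17/135  15/139  16/140  15/153  13/160  15/169  14/168
-55  11/207  11/209  11/206  11/203  11/204  13/204  13/191  13/191  12/192  16/194  13/189  16/189  15/187  13/190  14/188  16/189  16/189  15/192  11/205  13/204  10/205
-45  18/207  62/131  61/109  69/158  68/127  74/127  64/128  69/126  69/126  71/125  67/125  73/122  71/118  73/119  69/122  73/143  68/180  68/180  69/180  73/157  15/174
-35  17/192  64/136  50/108  20/193  18/210  27/202  26/199  25/201  28/200  27/201  27/199  48/190  70/ 99  79/ 97  68/ 98  24/141  70/186  70/185  69/185  70/167  16/173
-25  17/193  70/163  56/113  22/172  25/202  27/202  27/200  36/196  25/200  27/200  25/200  60/184  74/ 97  71/100  71/ 97  24/139  68/202  66/201  70/18
[... 879 characters left out ...]
/207  68/124  56/ 96  31/122  31/155  32/153  31/155  33/138  36/136  34/159  32/152  81/145  41/ 80  49/ 84  45/ 79  30/118  78/147  76/147  75/126  73/143  22/172
45  14/207  66/109  55/ 97  35/110  40/126  39/124  42/128  46/123  55/112  59/113  57/112  87/108  70/ 88  72/ 88  66/ 89  69/114  77/119  80/118  75/105  74/124  56/119
55  56/105  68/112  74/103  68/105  70/105  77/103  71/101  74/104  72/106  75/102  77/103  74/107  78/115  78/115  85/114  77/116  83/120  80/124  76/128  74/135  69/104
65  77/168  76/171  79/171  79/174  80/175  79/175  80/175  77/123  84/124  83/147  83/179  79/177  80/187  88/139  89/137  86/137  80/189  78/190  76/191  78/190  76/190
[0.3965 0.2782 0.3549]
```

The carton lies flat along the drawer: its top spans uy from about -87 to +62 mm and ux ±40 mm, well inside the walls. Next I'll close the drawer by pushing on the knob.

```bash
python3 - <<'E'
from h import *
p=F-.135*ux;print(p);go([p[0],p[1],.042],Q)
E
```

```text
[0.4198 0.1153 0.021 ]
shift [ 0.1395 -0.0897  0.3122] rot [-0.0032  0.0074  0.0017] |d| 0.35352151999655207 0.008231672550174967
```

Scaled: 0.27 m is 0.45, 0.245 m is 0.4083, 0.005 rad is 0.0016.

```bash
echo '[[0.0, [0.0583, -0.0333, 0], [0, 0, 0]], [0.0, [0.1167, -0.0833, 0], [0, 0, 0]], [0.0, [0.175, -0.1333, 0], [0, 0, 0]], [0.0, [0.2333, -0.15, 0.0333], [0, 0.0016, 0]], [0.0, [0.2333, -0.15, 0.1083], [0, 0.0016, 0]], [0.0, [0.2333, -0.15, 0.1833], [0, 0.0016, 0]], [0.0, [0.2333, -0.15, 0.2583], [0, 0.0016, 0]], [0.0, [0.2333, -0.15, 0.3333], [0, 0.0016, 0]], [0.0, [0.2333, -0.15, 0.4083], [0, 0.0016, 0]], [0.0, [0.2333, -0.15, 0.45], [0, 0.0016, 0]]]' > rows.txt && python3 drive.py rows.txt | tail -5
echo '[[0.0, [0, 0, 0.0333], [0, 0, 0]], [0.0, [0, 0, 0.0583], [0, 0, 0]], [0.0, [0, 0, 0.07], [0, 0, 0]], [0.0, [0, 0, 0.07], [0, 0, 0]], [0.0, [0, 0, 0.07], [0, 0, 0]]]' > rows.txt && python3 drive.py rows.txt | tail -5
python3 - <<'E'
from h import *
s=manip.observe();d=s["tool_pos"]-F;print(d@uy,d@ux,s["tool_pos"][2])
E
```

```text
tool_pos: [0.416, 0.1122, 0.0773]
orientation: [1.678, -2.649, 0.002]
force: [0.3, 0.2, 0.4]
finger_gap: 0.0002
grip_force: 0.0
tool_pos: [0.4179, 0.1124, 0.0384]
orientation: [1.68, -2.653, 0.004]
force: [-0.4, 0.5, 0.6]
finger_gap: -0.0002
grip_force: 0.0
0.0005002854461356574 -0.13846557506182036 0.03843955272381115
```

Scaled: -0.098 m is -0.1633, -0.042 m is -0.07.

```bash
echo '[[0.0, [-0.02, 0, 0], [0, 0, 0]], [0.0, [-0.04, 0, 0], [0, 0, 0]], [0.0, [-0.0567, 0, 0], [0, 0, 0]], [0.0, [-0.07, 0, 0], [0, 0, 0]], [0.0, [-0.0833, 0, 0], [0, 0, 0]], [0.0, [-0.0967, 0, 0], [0, 0, 0]], [0.0, [-0.1133, 0, 0], [0, 0, 0]], [0.0, [-0.13, 0, 0], [0, 0, 0]], [0.0, [-0.1467, 0, 0], [0, 0, 0]], [0.0, [-0.1633, 0, 0], [0, 0, 0]]]' > rows.txt && python3 drive.py rows.txt | tail -5
echo '[[0.0, [-0.0133, 0, 0], [0, 0, 0]], [0.0, [-0.0267, 0, 0], [0, 0, 0]], [0.0, [-0.04, 0, 0], [0, 0, 0]], [0.0, [-0.05, 0, 0], [0, 0, 0]], [0.0, [-0.0567, 0, 0], [0, 0, 0]], [0.0, [-0.06, 0, 0], [0, 0, 0]], [0.0, [-0.06, 0, 0], [0, 0, 0]]]' > rows.txt && python3 drive.py rows.txt | tail -5
python3 - <<'E'
from h import *
s=manip.observe();d=s["tool_pos"]-F;print(d@uy,d@ux,s["tool_pos"][2],s["force"]@ux)
E
```

```text
tool_pos: [0.4599, 0.2017, 0.0377]
orientation: [1.679, -2.652, 0.004]
force: [-2.1, -1.8, 2.6]
finger_gap: 0.0004
grip_force: 1.2
tool_pos: [0.4754, 0.2337, 0.0376]
orientation: [1.68, -2.653, 0.004]
force: [-0.7, -0.9, -0.2]
finger_gap: 0.0002
grip_force: 0.0
0.0005247575103551633 -0.0041866764703191355 0.0376318899096984 -1.153454362865497
```

Scaled: -0.008 m is -0.0133, -0.006 m is -0.01.

```bash
for i in 1; do echo '[[0.0, [-0.005, 0, 0], [0, 0, 0]], [0.0, [-0.01, 0, 0], [0, 0, 0]], [0.0, [-0.0133, 0, 0], [0, 0, 0]], [0.0, [-0.0133, 0, 0], [0, 0, 0]]]' > rows.txt && python3 drive.py rows.txt | tail -5; echo '[[0.0, [-0.0033, 0, 0], [0, 0, 0]], [0.0, [-0.0067, 0, 0], [0, 0, 0]], [0.0, [-0.0067, 0, 0], [0, 0, 0]]]' > rows.txt && python3 drive.py rows.txt | tail -5; done
python3 - <<'E'
from h import *
s=manip.observe();d=s["tool_pos"]-F;print(d@uy,d@ux,s["force"]@ux)
E
```

```text
tool_pos: [0.4789, 0.2411, 0.0376]
orientation: [1.68, -2.653, 0.004]
force: [-0.3, 0.8, 0.1]
finger_gap: 0.0
grip_force: 0.0
tool_pos: [0.4805, 0.2446, 0.0376]
orientation: [1.68, -2.653, 0.004]
force: [-0.2, 0.1, -0.3]
finger_gap: 0.0001
grip_force: 0.2
0.0006479254853518341 0.007777007875442699 0.0005733526527152403
```

Scaled: -0.003 m is -0.005.

```bash
echo '[[0.0, [-0.005, 0, 0], [0, 0, 0]], [0.0, [-0.005, 0, 0], [0, 0, 0]]]' > rows.txt && python3 drive.py rows.txt | tail -5; echo '[[0.0, [-0.005, 0, 0], [0, 0, 0]], [0.0, [-0.005, 0, 0], [0, 0, 0]]]' > rows.txt && python3 drive.py rows.txt | tail -5
python3 - <<'E'
from h import *
s=manip.observe();d=s["tool_pos"]-F;print(d@uy,d@ux,s["force"]@ux)
E
```

```text
tool_pos: [0.4817, 0.2475, 0.0376]
orientation: [1.68, -2.653, 0.004]
force: [-0.6, -0.1, 0.2]
finger_gap: 0.0001
grip_force: 0.1
tool_pos: [0.483, 0.2502, 0.0376]
orientation: [1.68, -2.653, 0.003]
force: [0.1, -0.4, 0.1]
finger_gap: -0.0
grip_force: 0.1
0.0008046512002495872 0.0139123875428118 -0.32973108555303804
```

Scaled: -0.004 m is -0.0067, -0.003 m is -0.005.

```bash
echo '[[0.0, [-0.005, 0, 0], [0, 0, 0]], [0.0, [-0.0067, 0, 0], [0, 0, 0]]]' > rows.txt && python3 drive.py rows.txt | tail -5; echo '[[0.0, [-0.0033, 0, 0], [0, 0, 0]], [0.0, [-0.0067, 0, 0], [0, 0, 0]]]' > rows.txt && python3 drive.py rows.txt | tail -5
python3 - <<'E'
from h import *
s=manip.observe();d=s["tool_pos"]-F;print(d@uy,d@ux,s["force"]@ux)
im=manip.capture("scene");cv2.imwrite("pics/s9.png",im[:,:,::-1]);P=manip.camera_params("wrist");im=manip.capture("wrist");cv2.imwrite("pics/w9.png",im[:,:,::-1])
for k in np.arange(-60,75,3):
  o=[]
  for j in (-90,90):
    u=proj(P,F+[0,0,.059]+ux*k*1e-3+uy*j*1e-3);x,y=map(int,np.round(u));o.append(tuple(int(v) for v in im[y,x]) if 0<=x<512 and 0<=y<384 else None)
  print(k,o,end=" ")
E
```

```text
tool_pos: [0.4831, 0.2508, 0.0374]
orientation: [1.675, -2.65, 0.006]
force: [-5.8, -11.1, 9.7]
finger_gap: 0.0003
grip_force: 6.2
tool_pos: [0.4831, 0.2509, 0.0374]
orientation: [1.669, -2.647, 0.009]
force: [-11.2, -23.4, 22.1]
finger_gap: 0.0
grip_force: 13.2
0.0009422343932504532 0.01463727750795436 -25.908609446767024
-60 [None, None] -57 [(217, 214, 205), (185, 184, 176)] -54 [(215, 212, 203), (184, 182, 175)] -51 [(217, 214, 205), (187, 185, 177)] -48 [(217, 213, 204), (185, 184, 177)] -45 [(216, 213, 204), (187, 186, 178)] -42 [(218, 214, 205), (186, 187, 178)] -39 [(217, 213, 204), (185, 187, 177)] -36 [(218, 214, 205), (188, 187, 181)] -33 [(217, 214, 205), (186, 186, 179)] -30 [(217, 214, 205), (185, 186, 178)] -27 [(217, 212, 204), (185, 186, 179)] -24 [(218, 213, 205), (186, 187, 180)] -21 [(217, 213, 205), (173, 171, 163)] -18 [(216, 213, 205), (181, 179, 171)] -15 [(218, 214, 204), (182, 181, 172)] -12 [(218, 214, 205), (184, 183, 174)] -9 [(217, 214, 205), (183, 182, 173)] -6 [(218, 214, 205), (182, 181, 173)] -3 [(217, 213, 205), (183, 182, 173)] 0 [(216, 212, 203), (185, 183, 175)] 3 [(216, 213, 204), (182, 181, 172)] 6 [(216, 212, 203), (183, 182, 173)] 9 [(215, 212, 203), (182, 182, 173)] 12 [(215, 212, 203), (178, 178, 170)] 15 [(137, 136, 127), (115, 118, 110)] 18 [(120, 121, 114), (115, 116, 107)] 21 [(115, 114, 108), (116, 117, 110)] 24 [(114, 115, 109), (113, 113, 108)] 27 [(116, 115, 109), (111, 114, 106)] 30 [(112, 113, 107), (110, 111, 105)] 33 [(112, 113, 106), (109, 112, 104)] 36 [(110, 111, 106), (109, 111, 104)] 39 [(106, 107, 100), (94, 96, 90)] 42 [(41, 41, 41), (37, 39, 38)] 45 [(40, 39, 39), (30, 33, 33)] 48 [(37, 35, 35), (26, 30, 31)] 51 [(38, 39, 39), (31, 28, 32)] 54 [(33, 34, 34), (32, 36, 35)] 57 [(35, 38, 37), (37, 38, 39)] 60 [(32, 29, 32), (32, 30, 35)] 63 [(27, 28, 28), (31, 29, 36)] 66 [None, None] 69 [None, None] 72 [None, None]
```

The push met a firm stop (26 N) after about 110 mm of travel, as expected for a shut drawer. I'll back off and check.

Scaled: -0.27 m is -0.45, -0.23 m is -0.3833.

```bash
echo '[[0.0, [0.0333, 0, 0], [0, 0, 0]], [0.0, [0.0833, 0, 0], [0, 0, 0]], [0.0, [0.15, 0, 0], [0, 0, 0]], [0.0, [0.2, 0, -0.05], [0, 0, 0]], [0.0, [0.2, 0, -0.1333], [0, 0, 0]], [0.0, [0.2, 0, -0.2167], [0, 0, 0]], [0.0, [0.2, 0, -0.3], [0, 0, 0]], [0.0, [0.2, 0, -0.3833], [0, 0, 0]], [0.0, [0.2, 0, -0.45], [0, 0, 0]], [0.0, [0.2, 0, -0.45], [0, 0, 0]]]' > rows.txt && python3 drive.py rows.txt | tail -5
python3 - <<'E'
from h import *
P=manip.camera_params("wrist");im=manip.capture("wrist");cv2.imwrite("pics/w10.png",im[:,:,::-1]);print(manip.observe()["tool_pos"])
for j in (-60,0,60):
  o=[]
  for k in np.arange(20,110,3):
    u=proj(P,F+[0,0,.062]+ux*k*1e-3+uy*j*1e-3);x,y=map(int,np.round(u));o.append(f"{k}:{int(im[y,x,0])-int(im[y,x,2])}/{im[y,x].mean():.0f}" if 0<=x<512 and 0<=y<384 else None)
  print(j,*o)
S=manip.camera_params("scene");im=manip.capture("scene");cv2.imwrite("pics/s10.png",im[:,:,::-1])
# jars colour centroids vs start, carton in bin
a=cv2.imread("pics/scene.png");b=im[:,:,::-1]
d=cv2.absdiff(a,np.ascontiguousarray(b)).max(2)
for n,(x0,y0,x1,y1) in dict(spice=(186,70,232,112),glass=(305,222,332,254)).items(): print(n,(d[y0:y1,x0:x1]>40).mean())
m=b[265:375,262:372];mm=(m.min(2)>150).astype(np.uint8)
poly=np.array([(44,122),(245,38),(350,243),(140,350)])/3.6;k=np.zeros_like(mm);cv2.fillPoly(k,[poly.astype(int)],1);mm&=k
ys,xs=np.nonzero(mm);print("bin carton px",len(xs),xs.mean()+262,ys.mean()+265,cv2.minAreaRect(np.c_[xs,ys].astype(np.float32)),onz(S,(xs.mean()+262,ys.mean()+265),.06))
E
```

```text
tool_pos: [0.4374, 0.1506, 0.3134]
orientation: [-1.676, 2.647, -0.005]
force: [0.0, 0.7, -0.7]
finger_gap: 0.0007
grip_force: 0.0
[0.4363 0.1502 0.3106]
-60 20:5/91 23:5/91 26:7/95 29:5/90 32:7/90 35:8/91 38:8/89 41:9/134 44:8/175 47:9/163 50:11/138 53:39/105 56:53/141 59:55/144 62:53/144 65:55/145 68:54/141 71:53/140 74:52/136 77:47/128 80:41/106 83:16/51 86:8/40 89:7/36 92:7/41 95:8/39 98:6/40 101:2/34 104:4/38 107:5/29
0 20:3/46 23:5/49 26:7/40 29:3/48 32:1/45 35:4/44 38:2/46 41:6/42 44:3/43 47:2/41 50:4/41 53:0/41 56:4/44 59:4/41 62:0/43 65:1/44 68:4/45 71:5/43 74:3/36 77:3/31 80:1/33 83:6/38 86:7/39 89:-1/42 92:0/44 95:3/40 98:2/28 101:1/34 104:1/40 107:-2/47
60 20:8/101 23:8/102 26:6/102 29:7/102 32:6/100 35:5/102 38:9/116 41:8/165 44:9/168 47:9/141 50:19/119 53:40/110 56:42/111 59:40/106 62:41/107 65:43/110 68:45/112 71:44/113 74:43/110 77:41/108 80:36/91 83:26/68 86:9/41 89:5/41 92:1/33 95:4/39 98:3/43 101:5/35 104:4/39 107:3/34
spice 0.6956521739130435
glass 0.0
bin carton px 614 316.28175895765474 312.14332247557 ((66.67512512207031, 54.45177459716797), (45.74437713623047, 41.311004638671875), 40.91437911987305) [ 0.4735 -0.367   0.06  ]
```

```bash
echo '[[0.0, [0, 0, 0], [0, 0, 0]], [0.0, [0, 0, 0], [0, 0, 0]]]' > rows.txt && python3 drive.py rows.txt | head -1; python3 -c "
from plant import manip
print(manip.close_job())"
```

```text
clock: 25.1
the job is handed in; nothing more can be done
None
```

I handed the job in at 25.1 s: carton A was the used-up one and is in the bin, and carton B, the full one, stood at the drawer's end, was tipped flat and is shut in at the stop. The glass jar shows no change; the arm hid the spice jars in the last picture, so those two are unchecked, and the judge's result wasn't shown.

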